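Square a line across the mounting plate at its hole

ROBOT

A 6-joint arm with a two-finger parallel gripper is mounted at the origin on the work surface. World frame = base frame: x ahead of the robot, y to its left, z up, the work surface at z = 0. Lengths are in mm, angles in rad, forces in N, time in s.
With the tool pointing down it reaches from about 375 to 825 mm from the base axis. Payload 5.5 kg.
Tool frame: the origin (TCP) lies where the fingers leave the gripper's body, on its centre line; the fingertips stand 73 mm ahead of it and the grasp point (between the pads) lies 54 mm ahead of it; z points along the fingers, y is the direction in which the jaws open and shut (so a half turn about z gives the same grasp; the last joint's range is limited). The gripper opens to 85 mm and grips with 20 to 120 N. Pads are 22 mm wide; open, the fingers measure 114 mm over their backs; the gripper's body (76 mm by 85 mm) begins 54 mm behind the grasp point. The pads swing forward as they close: fully open they stand 13 mm farther back than shut.
Start: joints at [-1.199, 0.314, -0.047, 1.21, 0, 1.571], TCP at [217.972, -559.002, 303.899] pointing down, gripper open.
Joint ranges: [-2.67, 2.67], [-0.69, 1.73], [-1.03, 1.25], [-2.08, 2.16], [-1.42, 1.45], [-3.14, 3.14]. Speed limits (rad/s): [2.39, 2.39, 3.01, 3.14, 3.14, 3.14].

INTERFACE

Orientations are given as [roll, pitch, yaw] about the fixed x, y, z axes, in that order (R = Rz(yaw) Ry(pitch) Rx(roll)).
In Python, from rig import * gives the robot as it stands.
- The arm moves only by the tool carry_out, never from a script. Its argument "commands" is a list of rows, each a list of 7 numbers: the shift along the world's x, y, z scaled (see below), then the turn, a rotation vector about the world's x, y, z scaled (see below), then the closure, from -1 (fully open) to 1 (shut), so that 0 is half open. In form: [[tx, ty, tz, wx, wy, wz, fingers], ...]. A call has 1 to 8 rows; each row is the pose to reach, as a shift and turn from the pose measured when the call began, turning the shorter way round; what a row does not reach only later rows make up. The controller multiplies each number of a shift by 0.2 m and each number of a turn by pi rad. A row lasts 1/10 s, in which the tool goes at most 50 mm and 8.59 degrees, less where a joint would pass 70% of its speed; a pose out of reach is approached as far as the arm can. A call with a number of a shift or a turn outside -1 to 1 is refused whole. A call with a gripper value outside its range is refused whole. The fingers move at their own pace and stop on an object; the grip force is fixed at half the most. Time passes only in rows, so rows that repeat a pose let the fingers close. It gives the time, the measured TCP pose, the force and the opening at its end, in the units of the state.
- observe(): the state, without advancing time (a new reading comes with each control period).
- read_camera(name): name is "scene" or "side" or "wrist"; returns a dict with "frame" (384x512x3 uint8, red, green, blue), "intrinsics" (3x3 intrinsics, pixels), "k1" (the pictures are not rectified: a ray, as slopes to the right and down, at radius r is drawn at 1 + k1 r^2 times it, then the intrinsics apply), "cam_to_world" (4x4, takes a point from camera to world coordinates). Camera axes: x right, y down, z forward; pixel columns grow to the right and rows downward; lengths in mm; the calibration is good to about 2 mm. A picture is of the moment at which its call begins. There is no depth.
- finish_job(): hands the job in, once; it reports no verdict.
The state is a dict: "clock": time; "joints": joint angles; "joint_velocities": joint speeds; "joint_efforts": joint torques, N m; "tcp_pos": TCP position; "ee_rot": TCP orientation; "force": force on the tool from outside, world axes, zero at the start; "moment": the same for the moment, N m; "grip_width": opening from 0.0 (shut) to 1.0 (fully open).
Only numpy, scipy, OpenCV 4.12 (cv2) and the standard library are available. Lean on these libraries where they do the work, as an engineer would, in place of code of your own. Each camera call takes 0.05 s, during which the arm holds its last target. There are 200 camera calls.

TASK

Set the engineer's square on the steel mounting plate, ready for scribing a line across it: the stock flush along the plate's straight long edge, the one without cut-outs, the blade lying across the plate, and the blade's outer edge crossing the 10 mm hole. Lay the square down flat and let go of it, without shoving the plate out of its place, and leave the other things on the bench alone.

Things in the scene. Friction and masses are not known exactly. Their poses are not given: they have to be found in the camera images.
- square: Bright steel engineer's square, an L lying flat, 0.5 kg. Origin: centre of the underside of its thick bar (stock), 26 mm (own x) by 120 (own y) by 19 high. Thin blade at the stock's +y end points to +x: x 13 to 133, y 35 to 60, z 8.3 to 10.7 mm. Stock's inner face x = 13 mm, blade's outer edge y = 60 mm. Mass centre near (8, 5) mm. Grip the stock's upper half across x: fingers then clear the plate
- stock_blade_end (a point): point on the stock's inner face near the blade, at (13, 55, 4.5) mm in the square's frame, axes as the square's
- stock_free_end (a point): point on the stock's inner face near its other end, at (13, -55, 4.5) mm in the square's frame
- blade_tip (a point): outer corner of the blade's free end, at (133, 60, 9.5) mm in the square's frame
- plate: Dark steel plate 200 mm (own x) by 100 (own y) by 8 thick, 1.2 kg, loose, flat on the bench, turned any way. Origin: centre of its underside. Straight long edge at y = -50 mm; the edge at y = +50 has two cut-outs 35 wide, 22 deep. Other holes: 22 mm at (50, 5), 6 mm at (85, -35) and (-85, -35). With the square set, its x points along the plate's +y
- hole (a point): centre of the 10 mm hole, at the plate's top face, at (-50, 0, 8) mm in the plate's frame; with the square set to it the whole stock bears on the edge and the blade clears the top by 0.3 mm
- fitting: Bystander, loose: brass tube fitting standing upright, about 24 mm across its hexagon and 40 mm tall; origin under its centre
- screwdriver: Bystander, loose: screwdriver with a red handle, 180 mm long, lying flat along its own x, handle to -x, at most about 30 mm high
- tape: Bystander, loose: roll of orange tape lying flat, 90 mm outside diameter, 20 mm high; origin under its centre
- sensor_head: Bystander, loose: round aluminium sensor connection head, 60 mm diameter, 44 mm high, with a stub of 20 to 25 mm diameter reaching 56 mm from its centre along its own x; origin under the round part's centre
- bent_tube: Bystander, loose: bright steel tube of 8 mm diameter bent once to an L with legs of about 190 and 100 mm, lying flat beyond the work; origin within the L at bench level
- drill: Bystander, loose: cordless drill lying on its side near the right-hand end of the bench, 72 mm high, about 200 mm long; origin at bench level under its motor
- scriber: Bystander, loose: steel scriber, a thin rod 157 mm long and 9 to 12 mm thick lying flat along its own x, point to +x
- offcut: Bystander, loose: plain dark steel flat bar, 120 by 32 by 8 mm, no holes; origin under its centre
- pliers: Bystander, loose: pliers with yellow grips lying flat along own x, about 165 mm long, 18 mm high, jaws to +x
Things that resemble listed ones, but are neither listed nor needed, are in the scene too. Of the things shaped like the square, the steel one is meant.

How it is judged (in metres and radians):
At the end, for the whole second after the job is handed in: Both ends of the stock within 2 mm of the plate's straight edge; blade across the plate, its outer edge within 5 mm of the 10 mm hole's centre; square flat on the bench (tilt under 0.04 rad, under 3 mm up); both at rest; plate flat, its centre and hole less than 25 mm from their start (y of stock_blade_end in the frame of plate between -0.052 and -0.048 m and y of stock_free_end in the frame of plate between -0.052 and -0.048 m and y of hole in the frame of square between 0.055 and 0.065 m and x of hole in the frame of square above 0.013 m and angle between square's own z axis and vertical below 0.04 rad and height (world z) of square below 0.003 m and angle between plate's own z axis and vertical below 0.03 rad and linear speed of each of square, plate below 0.01 m/s and distance of each of plate, hole from where it was at the start of the episode below 0.025 m); the robot touches nothing.
It fails at once if another thing on the bench was moved by more than 30 mm (distance of any of fitting, screwdriver, tape, sensor_head, bent_tube, drill, scriber, offcut, pliers from where it was at the start of the episode above 0.03 m).
It also fails if it takes over 40 s, if anything falls off the work surface, if the arm or the gripper's body presses on something with over 40 N, if the wrist force passes 120 N, or if a joint passes its speed limit or range.

## Working session

There is one attempt and no reset: what is moved stays moved. The work goes in short steps, Python scripts to look and compute and a tool call to move; the robot and the scene stay as the last step left them, time stands still between calls to the robot, and variables do not carry over. Pictures are saved under pics/ and viewed, about 8 in all and at most 12, crops included, and the job is handed in when it is done.

Besides the shell and the picture viewer there is one more tool, called by a JSON object that holds its "name" and its "arguments". carry_out: Moves the arm, as the interface text tells. Its arguments: {"type":"object","properties":{"commands":{"type":"array","items":{"type":"array","items":{"type":"number"}}}},"required":["commands"]}

```bash
mkdir -p pics
cat > h.py <<'E'
from rig import *
import numpy as np, cv2
def px2w(cam,uv,z):
    K=np.array(cam["intrinsics"],float);T=np.array(cam["cam_to_world"],float);k=cam["k1"]
    uv=np.atleast_2d(np.array(uv,float));out=[]
    D=np.array([k,0,0,0,0],float)
    p=cv2.undistortPointsIter(uv.reshape(-1,1,2),K,D,None,None,(3,50,1e-9)).reshape(-1,2)
    for a,b in p:
        d=T[:3,:3]@np.array([a,b,1.]);o=T[:3,3];out.append(o+d*(z-o[2])/d[2])
    return np.array(out)
def w2px(cam,P):
    K=np.array(cam["intrinsics"],float);T=np.linalg.inv(np.array(cam["cam_to_world"],float))
    r,_=cv2.Rodrigues(T[:3,:3]);D=np.array([cam["k1"],0,0,0,0],float)
    return cv2.projectPoints(np.atleast_2d(np.array(P,float)),r,T[:3,3],K,D)[0].reshape(-1,2)
def snap(name,fn,crop=None,s=1):
    c=read_camera(name);f=c["frame"][...,::-1].copy()
    cv2.imwrite("pics/raw_"+fn,f)
    np.savez("pics/"+fn+".npz",intrinsics=c["intrinsics"],k1=c["k1"],cam_to_world=c["cam_to_world"])
    if crop:u0,v0,u1,v1=crop;f=f[v0:v1,u0:u1]
    cv2.imwrite("pics/"+fn,cv2.resize(f,None,fx=s,fy=s,interpolation=cv2.INTER_CUBIC));return c
def load(fn):
    d=np.load("pics/"+fn+".npz");return {k:(d[k] if k!="k1" else float(d[k])) for k in d}
E
python3 - <<'E'
from h import *
for n in("scene","side","wrist"):
    c=snap(n,n+"0.png",s=1.5);print(n,np.round(c["cam_to_world"],3).tolist(),c["k1"],np.array(c["intrinsics"]).tolist())
print(observe())
E
```

```text
scene [[0.409, 0.634, -0.656, 1227.075], [0.912, -0.296, 0.283, -403.102], [-0.015, -0.714, -0.7, 827.924], [0.0, 0.0, 0.0, 1.0]] -0.07751429283884553 [[348.0671615729007, 0.0, 258.1484526128961], [0.0, 348.0671615729007, 187.85181618563587], [0.0, 0.0, 1.0]]
side [[-0.983, -0.111, 0.148, 315.617], [-0.185, 0.613, -0.768, 782.467], [-0.005, -0.782, -0.623, 703.69], [0.0, 0.0, 0.0, 1.0]] -0.028056950328554868 [[357.2276142616096, 0.0, 254.9400749637774], [0.0, 357.2276142616096, 189.64945757000558], [0.0, 0.0, 1.0]]
wrist [[0.364, -0.883, -0.297, 295.218], [-0.931, -0.346, -0.115, -527.14], [-0.001, 0.318, -0.948, 372.598], [0.0, 0.0, 0.0, 1.0]] -0.025279581836503806 [[310.1724160236659, 0.0, 256.2640622253296], [0.0, 310.1724160236659, 194.30070199552122], [0.0, 0.0, 1.0]]
{'clock': 0.15, 'joints': array([-1.19901824e+00,  3.14090794e-01, -4.78298522e-02,  1.21020315e+00,
        9.10166023e-06,  1.57077290e+00]), 'joint_velocities': array([-7.88408105e-05, -1.74796143e-03,  2.95296508e-03,  2.25381948e-04,
       -8.39597561e-05,  7.80187818e-04]), 'joint_efforts': array([-4.19596709e-04, -5.40044725e+01,  3.40060365e+01,  1.32239156e-02,
       -5.46868364e-05,  1.76768629e-05]), 'tcp_pos': array([ 217.84199496, -558.69144809,  303.22481973]), 'ee_rot': array([-3.14026518e+00, -9.13274886e-06,  3.71801505e-01]), 'force': array([-0.72191231, -1.18502717, -0.03675738]), 'moment': array([-0.00708584, -0.0339681 , -0.0017168 ]), 'grip_width': 1.0001581024855264}
```

View pics/scene0.png

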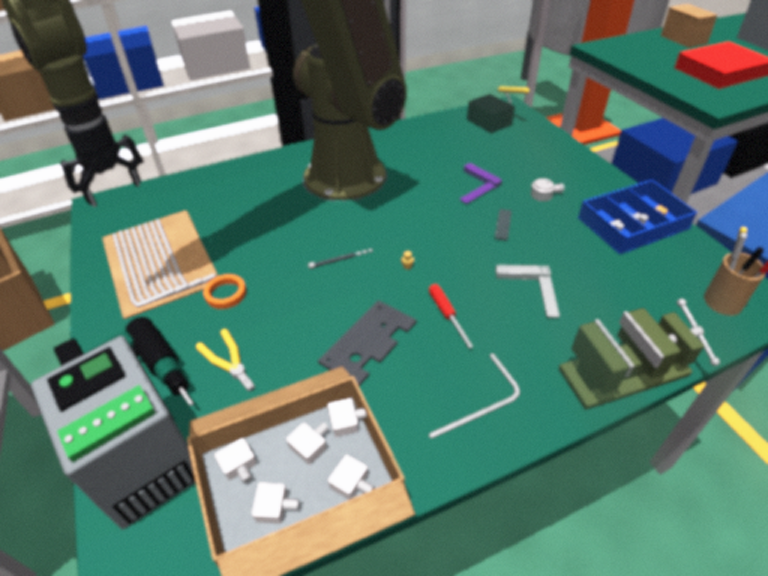

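The scene shows the bright steel square at about (525,285) in the 1.5x view and the plate at (367,340). The purple L at (482,182) could be taken for the square, and the offcut at (503,225) for the plate. By the description I choose the bright steel L and the plate with holes and cut-outs. A close crop will check this.

Run:
```python
import cv2,numpy as np
f=cv2.imread("pics/raw_scene0.png")[160:260,200:400]
g=cv2.imread("pics/raw_side0.png")
cv2.imwrite("pics/c1.png",cv2.resize(f,None,fx=4,fy=4,interpolation=cv2.INTER_CUBIC))
```

```text
(no output)
```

View pics/c1.png

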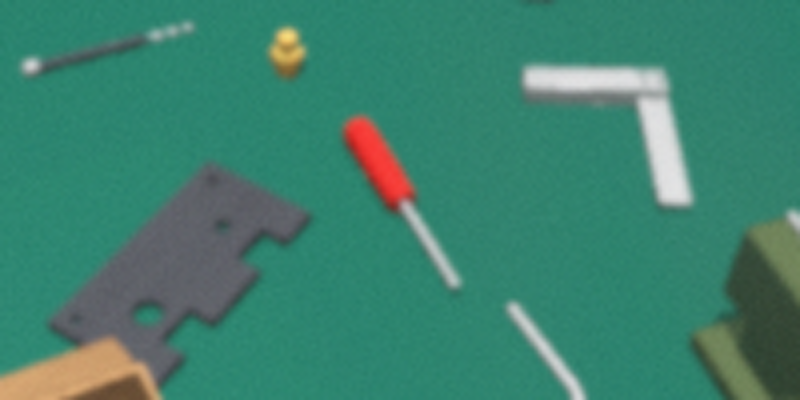

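View pics/side0.png

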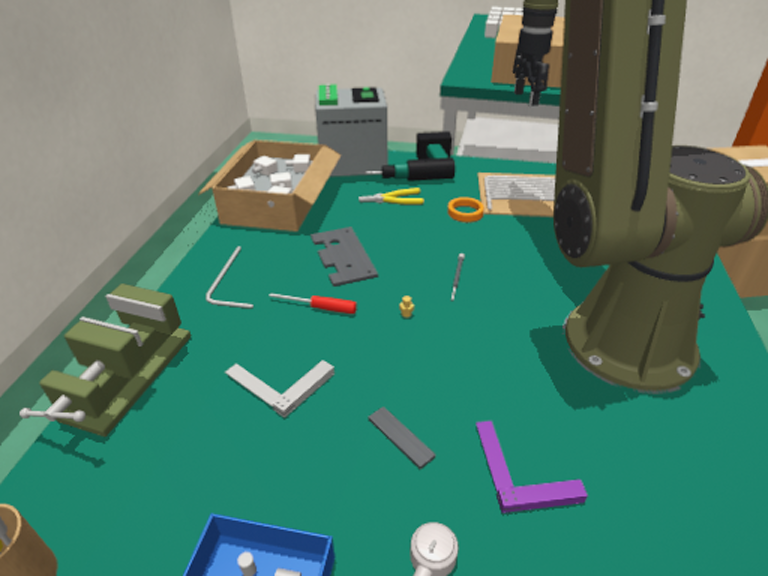

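The crop confirms the choice. The steel square's stock runs from (525,80) to (667,80) and its blade to (675,205). The plate's 10 mm hole is at (222,224), the 22 mm hole at (149,313), the 6 mm holes at (211,180) and (75,317), and its straight edge runs from (50,323) to (212,163). The side view agrees: square corner at (283,408), blade tip at (232,370), plate at (345,255), purple decoy at (505,490).

```bash
cat >> h.py <<'E'
from scipy.optimize import least_squares
PL=dict(h10=(-50,0,8),h22=(50,5,8),h6r=(85,-35,8),h6l=(-85,-35,8),c_l=(-100,-50,8),c_r=(100,-50,8),c_lt=(-100,50,8))
SQ=dict(so_free=(-13,-60,19),so_bl=(-13,60,19),tip_o=(133,60,10.7),tip_i=(133,35,10.7),si_free=(13,-60,19))
def place(p,pts):
    c,s=np.cos(p[2]),np.sin(p[2]);q=np.array(pts,float)
    return np.c_[q[:,0]*c-q[:,1]*s+p[0],q[:,0]*s+q[:,1]*c+p[1],q[:,2]]
def fit(obs,model,p0):   # obs: list of (cam, {name:uv})
    f=lambda p:np.concatenate([(w2px(c,place(p,[model[n] for n in o]))-np.array(list(o.values()))).ravel() for c,o in obs])
    r=min((least_squares(f,[p0[0],p0[1],a],loss="soft_l1",x_scale=[10,10,.1]) for a in np.arange(-3,3.2,.8)),key=lambda r:r.cost)
    return r.x,np.round(f(r.x).reshape(-1,2),2)
E
python3 - <<'E'
from h import *
c=load("scene0.png");d=load("side0.png")
m=lambda o,s,x,y:{k:((u+.5)/s-.5+x,(v+.5)/s-.5+y) for k,(u,v) in o.items()}
pl=m(dict(h10=(222,224),h22=(149,313),h6r=(75,317),h6l=(211,180),c_l=(212,163),c_r=(50,323),c_lt=(311,217)),4,200,160)
sq=m(dict(so_free=(525,68),so_bl=(667,68),tip_o=(692,205),tip_i=(660,206)),4,200,160)
ds=m(dict(so_free=(333,365),tip_o=(228,371)),1.5,0,0)
for o,M in((pl,PL),(sq,SQ)):
    p0=px2w(c,list(o.values())[0],8)[0];x,r=fit([(c,o)],M,p0);print(np.round(x,3),np.degrees(x[2]),r.tolist())
    print("side reproj x1.5",(w2px(d,place(x,list(M.values())))*1.5).round().tolist())
# bystanders
for n,u in dict(fit=(287,70),sd_h=(360,125),sd_t=(457,287),tube=(512,305),scr=(190,28),box=(110,340)).items():
    print(n,px2w(c,[(u[0]+.5)/4+199.5,(u[1]+.5)/4+159.5],5)[0].round())
E
```

```text
[ 594.093 -173.913    5.234] 299.85968989722045 [[0.25, 0.53], [-0.23, -0.0], [0.22, 0.44], [0.67, 0.02], [-0.54, -0.44], [-0.73, -0.11], [0.31, -0.63]]
side reproj x1.5 [[348.0, 265.0], [333.0, 241.0], [346.0, 230.0], [368.0, 270.0], [376.0, 273.0], [350.0, 226.0], [331.0, 283.0]]
[ 5.62405e+02  2.21171e+02 -4.86000e-01] -27.870501259960655 [[0.13, -0.25], [-0.34, 0.95], [0.06, 0.06], [0.12, -0.47]]
side reproj x1.5 [[332.0, 365.0], [281.0, 409.0], [223.0, 370.0], [235.0, 362.0], [321.0, 359.0]]
fit [426.  -6.   5.]
sd_h [513.  20.   5.]
sd_t [696.   5.   5.]
tube [728.  33.   5.]
scr [339. -61.   5.]
box [ 632. -248.    5.]
```

{"name": "carry_out", "arguments": {"commands": [[0.5, 0.5, 0.1, 0, 0, 0.1, -1], [1, 1, 0.1, 0, 0, 0.227, -1], [1, 1, 0.1, 0, 0, 0.227, -1], [1, 1, 0.1, 0, 0, 0.227, -1], [1, 1, 0.1, 0, 0, 0.227, -1], [1, 1, 0.1, 0, 0, 0.227, -1], [1, 1, 0.1, 0, 0, 0.227, -1], [1, 1, 0.1, 0, 0, 0.227, -1]]}}

```text
clock: 0.95
tcp_pos: [418.1, -358.1, 323.0]
ee_rot: [-3.14, 0.0, 1.087]
force: [0.1, 0.0, -0.5]
grip_width: 1.0
```

{"name": "carry_out", "arguments": {"commands": [[0.6, 0.85, 0, 0, 0, 0, -1], [0.6, 0.85, 0, 0, 0, 0, -1], [0.6, 0.85, 0, 0, 0, 0, -1], [0.6, 0.85, 0, 0, 0, 0, -1], [0.6, 0.85, 0, 0, 0, 0, -1], [0.6, 0.85, 0, 0, 0, 0, -1], [0.6, 0.85, 0, 0, 0, 0, -1]]}}

```text
clock: 1.65
tcp_pos: [537.3, -189.6, 322.7]
ee_rot: [-3.139, 0.001, 1.085]
force: [0.4, -0.0, 1.1]
grip_width: 0.997
```

Run:
```python
from h import *
c=snap("wrist","w1.png",s=1.5);s=observe();print(s["clock"],s["tcp_pos"],s["ee_rot"])
d=load("side0.png");print("box",px2w(d,[(295/1.5,228/1.5),(217/1.5,220/1.5)],0).round())
```

```text
1.7 [ 537.15099062 -189.85095994  322.84615203] [-3.13922574e+00  1.16238046e-03  1.08440195e+00]
box [[ 734. -264.    0.]
 [ 938. -266.    0.]]
```

View pics/w1.png

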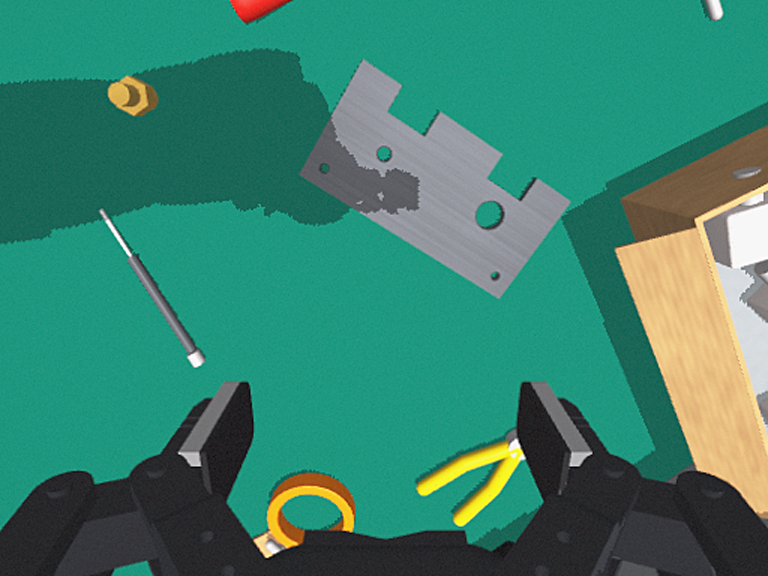

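The wrist view shows the plate's 10 mm hole at (384,153), 22 mm at (489,214), 6 mm at (324,168) and (495,276), corners at (301,175) and (499,298). The box flap's edge runs from (615,248) to (735,510).

Run:
```python
from h import *
c=load("w1.png");m=lambda o:{k:((u+.5)/1.5-.5,(v+.5)/1.5-.5) for k,(u,v) in o.items()}
x,r=fit([(c,m(dict(h10=(384,153),h22=(489,214),h6r=(495,276),h6l=(324,168),c_l=(301,175),c_r=(499,298),c_lt=(364,60))))],PL,(594,-174));print(x,np.degrees(x[2])-360,r.tolist())
for z in(60,100):print(z,px2w(c,np.array([(615,248),(735,510),(695,218)])/1.5,z).round().tolist())
th=np.radians(-27.87);g=place((562.4,221.2,th),[(0,8,0)])[0];print("grasp",g)
s=observe();print((g-s["tcp_pos"])/200,((np.pi/2+th)-s["ee_rot"][2])/np.pi)
```

```text
[ 594.38849398 -170.44002635   -1.04274058] -419.74463410370925 [[0.21, 0.46], [0.75, 0.75], [0.41, -0.04], [0.1, 0.12], [-1.5, -0.45], [0.16, 0.36], [-0.62, -1.05]]
60 [[689.0, -263.0, 60.0], [710.0, -551.0, 60.0], [749.0, -269.0, 60.0]]
100 [[676.0, -245.0, 100.0], [694.0, -498.0, 100.0], [728.0, -250.0, 100.0]]
grasp [566.13973609 228.27208413   0.        ]
[ 0.14494373  2.09061522 -1.61423076] -9.19584833812615e-06
```

{"name": "carry_out", "arguments": {"commands": [[0.1, 1, 0, 0, 0, 0, -1], [0.1, 1, 0, 0, 0, 0, -1], [0.1, 1, 0, 0, 0, 0, -1], [0.1, 1, 0, 0, 0, 0, -1], [0.1, 1, 0, 0, 0, 0, -1], [0.1, 1, 0, 0, 0, 0, -1]]}}

```text
clock: 2.3
tcp_pos: [556.9, 9.5, 322.9]
ee_rot: [-3.14, 0.002, 1.085]
force: [-0.6, -0.9, 0.8]
grip_width: 1.001
```

{"name": "carry_out", "arguments": {"commands": [[0, 0.8, 0, 0, 0, 0, -1], [0, 0.8, 0, 0, 0, 0, -1], [0, 0.8, 0, 0, 0, 0, -1], [0, 0.8, 0, 0, 0, 0, -1], [0, 0.8, 0, 0, 0, 0, -1]]}}

```text
clock: 2.8
tcp_pos: [557.2, 168.7, 322.7]
ee_rot: [-3.14, 0.003, 1.084]
force: [0.5, -0.2, -0.2]
grip_width: 0.999
```

Run:
```python
from h import *
c=snap("wrist","w2.png",s=1.5);s=observe();print(s["clock"],s["tcp_pos"],s["ee_rot"])
```

```text
2.85 [557.16077163 167.69234452 322.78095999] [-3.13986384e+00  2.95485700e-03  1.08317869e+00]
```

View pics/w2.png

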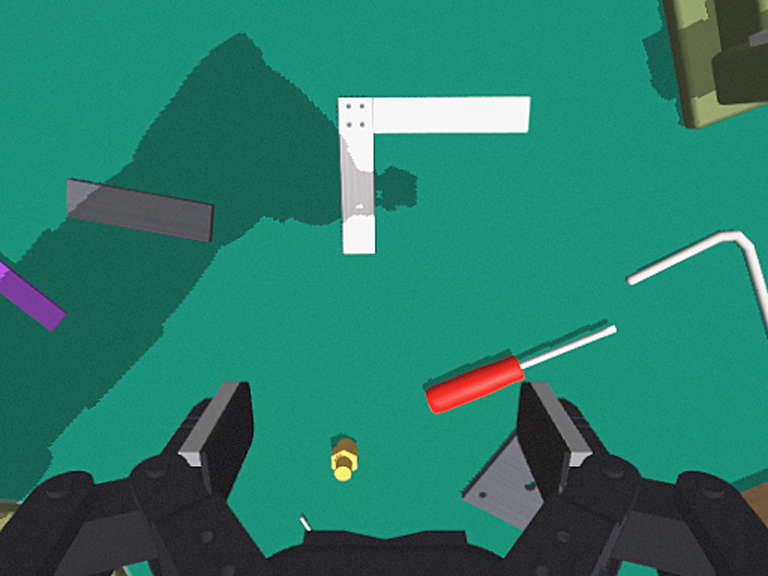

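The wrist view shows the square clearly: stock top corners at (338,97) and (344,253), blade tip at (530,97) and (528,132). The screwdriver, fitting and offcut lie well clear of the stock.

Run:
```python
from h import *
c=load("w2.png");m=lambda o:{k:((u+.5)/1.5-.5,(v+.5)/1.5-.5) for k,(u,v) in o.items()}
x,r=fit([(c,m(dict(so_free=(344,253),so_bl=(338,97),tip_o=(530,97),tip_i=(528,132),si_free=(374,253))))],SQ,(562,221));print(x,np.degrees(x[2]),r.tolist())
g=place(x,[(0,8,0)])[0];s=observe();print(g,(g-s["tcp_pos"])/200,(np.angle(np.exp(1j*((np.pi/2+x[2])-s["ee_rot"][2]))))/np.pi)
```

```text
[ 5.61667668e+02  2.24075741e+02 -4.81177532e-01] -27.569441771387886 [[-0.64, 0.29], [-0.02, -0.22], [0.4, 0.09], [-0.2, -0.28], [0.4, 0.22]]
[565.37025431 231.16734559   0.        ] [ 0.04104741  0.31737501 -1.6139048 ] 0.0020499502448420395
```

{"name": "carry_out", "arguments": {"commands": [[0.041, 0.317, -0.2, 0, 0, 0.002, -1], [0.041, 0.317, -0.5, 0, 0, 0.002, -1], [0.041, 0.317, -0.75, 0, 0, 0.002, -1], [0.041, 0.317, -0.95, 0, 0, 0.002, -1], [0.041, 0.317, -1, 0, 0, 0.002, -0.5], [0.041, 0.317, -1, 0, 0, 0.002, -0.3]]}}

```text
clock: 3.45
tcp_pos: [562.9, 227.0, 118.5]
ee_rot: [-3.135, 0.01, 1.086]
force: [-0.7, 0.0, 1.0]
grip_width: 0.69
```

Run:
```python
from h import *
c=snap("wrist","w3.png",s=1.5);s=observe();print(s["clock"],s["tcp_pos"],s["ee_rot"],s["grip_width"])
```

```text
3.5 [564.6140795  227.99601566 121.320342  ] [-3.13752594  0.00665753  1.08621237] 0.6518342749718917
```

View pics/w3.png

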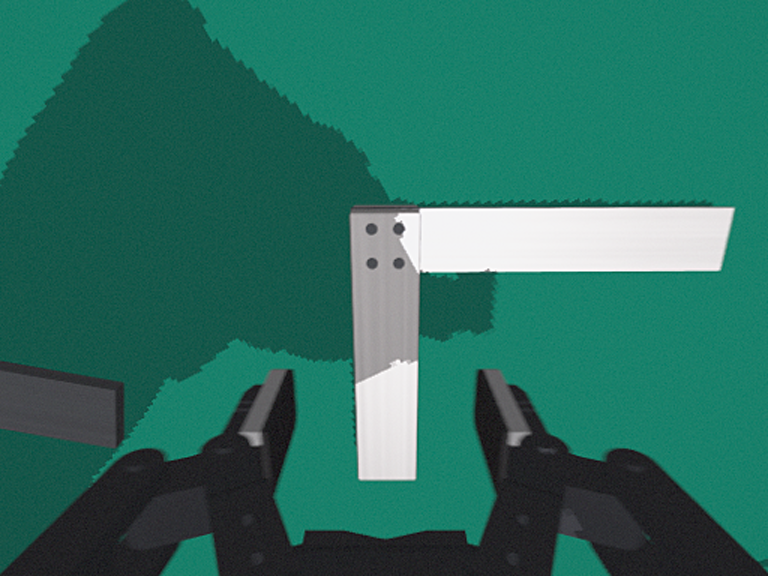

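The stock lies centred between the half-open fingers, at (385,400). Next I descend and close.

{"name": "carry_out", "arguments": {"commands": [[0.004, 0.015, -0.1, 0, 0, 0.001, -0.3], [0.004, 0.015, -0.195, 0, 0, 0.001, -0.3], [0.004, 0.015, -0.195, 0, 0, 0.001, -0.3], [0.004, 0.015, -0.195, 0, 0, 0.001, 1], [0.004, 0.015, -0.195, 0, 0, 0.001, 1], [0.004, 0.015, -0.195, 0, 0, 0.001, 1], [0.004, 0.015, -0.195, 0, 0, 0.001, 1], [0.004, 0.015, -0.195, 0, 0, 0.001, 1]]}}

```text
clock: 4.3
tcp_pos: [566.6, 231.4, 84.9]
ee_rot: [-3.14, 0.004, 1.089]
force: [-2.5, -0.6, 6.9]
grip_width: 0.283
```

{"name": "carry_out", "arguments": {"commands": [[0, 0, 0, 0, 0, 0, 1], [0, 0, 0.1, 0, 0, 0, 1], [0, 0, 0.3, 0, 0, 0, 1], [0, 0, 0.5, 0, 0, 0, 1], [0, 0, 0.5, 0, 0, 0, 1]]}}

```text
clock: 4.8
tcp_pos: [569.9, 232.7, 191.3]
ee_rot: [3.137, -0.003, 1.089]
force: [0.2, 0.8, -4.4]
grip_width: 0.275
```

Run:
```python
from h import *
c=snap("wrist","w4.png",s=1.5);s=observe();print(s)
```

```text
{'clock': 4.85, 'joints': array([ 3.88194561e-01,  4.04977441e-01, -1.87947965e-01,  9.75868702e-01,
       -1.25476095e-03,  2.44053245e+00]), 'joint_velocities': array([-0.00124343,  0.04604403, -0.06976086, -0.026446  , -0.00146876,
       -0.00064463]), 'joint_efforts': array([-1.05720039e-03, -6.22791338e+01,  3.48521733e+01,  6.96585160e-01,
       -6.01475942e-02,  4.88205478e-04]), 'tcp_pos': array([568.62059509, 232.18494859, 188.28652518]), 'ee_rot': array([ 3.13934233e+00, -7.20657183e-04,  1.08925432e+00]), 'force': array([-0.18870476,  0.12325027, -5.99679582]), 'moment': array([ 0.07955814, -0.01068271,  0.03111913]), 'grip_width': 0.280059713879744}
```

View pics/w4.png

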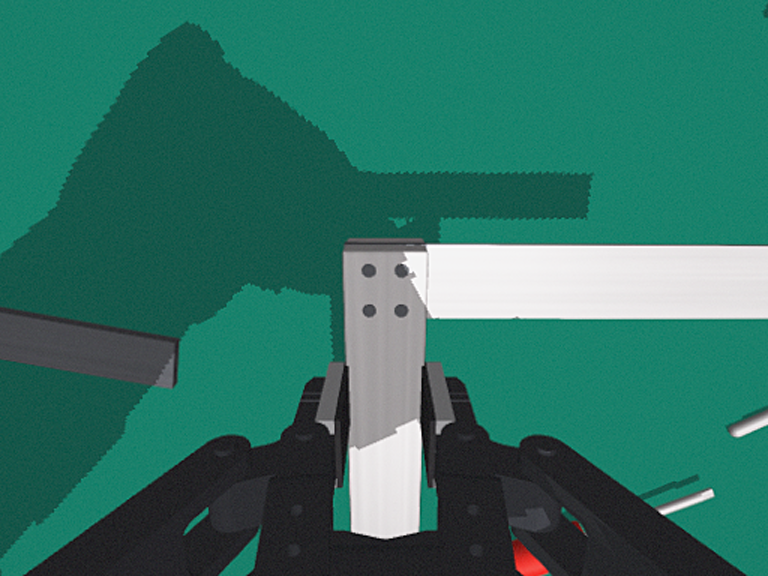

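The square is held: opening 0.28 and about 6 N of weight. The pads sit on the stock at (385,420), and the blade points right with nothing fouling. Next I carry it across high.

{"name": "carry_out", "arguments": {"commands": [[0, 0, 0.2, 0, 0, 0, 1], [0, -0.2, 0.4, 0, 0, 0.03, 1], [0, -0.4, 0.4, 0, 0, 0.07, 1], [-0.05, -0.6, 0.4, 0, 0, 0.11, 1], [-0.05, -0.8, 0.4, 0, 0, 0.15, 1], [-0.05, -1, 0.4, 0, 0, 0.16, 1], [-0.05, -1, 0.4, 0, 0, 0.16, 1]]}}

```text
clock: 5.55
tcp_pos: [557.1, 27.6, 266.2]
ee_rot: [-3.14, 0.002, 1.587]
force: [-1.4, 0.7, -5.6]
grip_width: 0.277
```

{"name": "carry_out", "arguments": {"commands": [[-0.05, -0.2, 0, 0, 0, 0.03, 1], [-0.1, -0.4, 0, 0, 0, 0.06, 1], [-0.15, -0.6, 0, 0, 0, 0.1, 1], [-0.18, -0.8, 0, 0, 0, 0.14, 1], [-0.18, -1, 0, 0, 0, 0.161, 1], [-0.18, -1, 0, 0, 0, 0.161, 1]]}}

```text
clock: 6.15
tcp_pos: [520.2, -176.1, 264.5]
ee_rot: [-3.137, 0.003, 2.088]
force: [0.8, 1.3, -4.1]
grip_width: 0.28
```

{"name": "carry_out", "arguments": {"commands": [[0, -0.15, -0.1, 0, 0, 0, 1], [0, -0.225, -0.3, 0, 0, 0, 1], [0, -0.225, -0.5, 0, 0, 0, 1], [0, -0.225, -0.6, 0, 0, 0, 1], [0, -0.225, -0.6, 0, 0, 0, 1], [0, -0.225, -0.6, 0, 0, 0, 1]]}}

```text
clock: 6.75
tcp_pos: [519.8, -220.2, 143.8]
ee_rot: [-3.136, 0.001, 2.089]
force: [0.3, -0.1, -4.5]
grip_width: 0.278
```

Run:
```python
from h import *
c=snap("wrist","w5.png",s=1.5);s=observe();print(s["clock"],s["tcp_pos"],s["ee_rot"],s["force"],s["moment"],s["grip_width"])
```

```text
6.8 [ 520.81984023 -220.7089592   145.01660123] [-3.13773540e+00  2.80943297e-03  2.08885235e+00] [ 1.10881827  0.25388676 -3.94638985] [-0.01438669 -0.0500074  -0.01076433] 0.2796128088263259
```

View pics/w5.png

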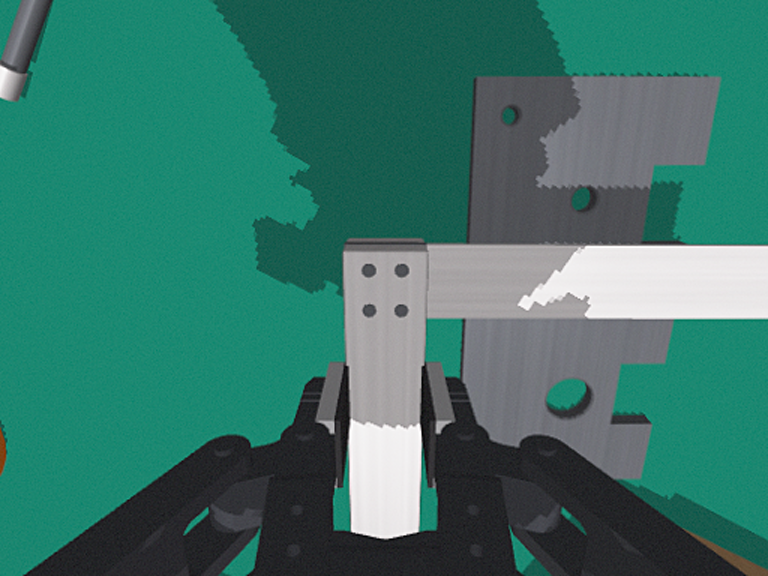

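The wrist view shows the blade over the plate. The 10 mm hole is at (584,198), the 22 mm at (569,397), a 6 mm at (509,115), plate corners at (476,77) and (720,77), and the stock's top end from (344,251) to (428,251).

```bash
cat >> h.py <<'E'
def plan(sq,pl,dx=0):   # shift of square origin to reach set pose, standing dx mm off the edge
    a=pl[2]+np.pi/2; t=place(pl,[(10,-63-dx,0)])[0]; return t[:2],np.angle(np.exp(1j*(a-sq[2])))
E
python3 - <<'E'
from h import *
c=load("w5.png");m=lambda o:{k:((u+.5)/1.5-.5,(v+.5)/1.5-.5) for k,(u,v) in o.items()}
pl,r=fit([(c,m(dict(h10=(584,198.5),h22=(569.5,397),h6l=(509.5,115),c_l=(476,77),c_lt=(720.5,77))))],PL,(594,-174));print("plate",pl,np.degrees(pl[2]),r.tolist())
for H in(59.5,61.5):
  S={k:(a,b,z+H) for k,(a,b,z) in dict(so_bl=(-13,60,19),si_bl=(13,60,19),bi=(13,35,10.7)).items()}
  sq,r=fit([(c,m(dict(so_bl=(344,251),si_bl=(427.5,251),bi=(428,319))))],S,(520,-220));print("sq",H,sq,np.degrees(sq[2]),r.tolist())
t=observe()["tcp_pos"];psi=observe()["ee_rot"][2]
th=psi-np.pi/2;d=t[:2]-sq[:2]
print("tcp in square frame",d@[np.cos(th),np.sin(th)],d@[-np.sin(th),np.cos(th)],"yaw",np.degrees(th))
E
```

```text
plate [ 593.88170479 -170.25995112   -1.04005482] -59.59075143197616 [[0.19, 0.77], [-0.16, 1.31], [0.49, 0.1], [-0.16, -0.58], [-0.32, -0.88]]
sq 59.5 [ 527.07139126 -227.07358259    0.53250911] 30.510524737022095 [[-0.51, 0.52], [2.17, -0.17], [-0.58, -0.33]]
sq 61.5 [ 526.71644031 -226.60524245    0.53126641] 30.439323275409983 [[-0.96, 0.28], [2.61, -0.35], [-0.28, 0.12]]
tcp in square frame -2.203075269634853 8.042543627814641 yaw 29.682423759398116
```

{"name": "carry_out", "arguments": {"commands": [[0.073, 0.07, 0, 0, 0, 0.0035, 1], [0.073, 0.07, -0.1, 0, 0, 0.0035, 1], [0.073, 0.07, -0.2, 0, 0, 0.0035, 1], [0.073, 0.07, -0.27, 0, 0, 0.0035, 1], [0.073, 0.07, -0.28, 0, 0, 0.0035, 1], [0.073, 0.07, -0.28, 0, 0, 0.0035, 1], [0.073, 0.07, -0.28, 0, 0, 0.0035, 1]]}}

```text
clock: 7.5
tcp_pos: [536.3, -207.1, 90.2]
ee_rot: [-3.139, 0.004, 2.1]
force: [-0.4, 0.2, -5.2]
grip_width: 0.28
```

Run:
```python
from h import *
c=snap("wrist","w6.png",s=1.5);s=observe();print(s["clock"],s["tcp_pos"],s["ee_rot"],s["force"],s["moment"],s["grip_width"])
```

```text
7.55 [ 536.26854549 -207.09548552   90.2430149 ] [-3.13899816  0.004416    2.09972323] [-0.17579525  0.031756   -5.31282488] [0.040875   0.01056296 0.03879232] 0.2810670992808268
```

View pics/w6.png

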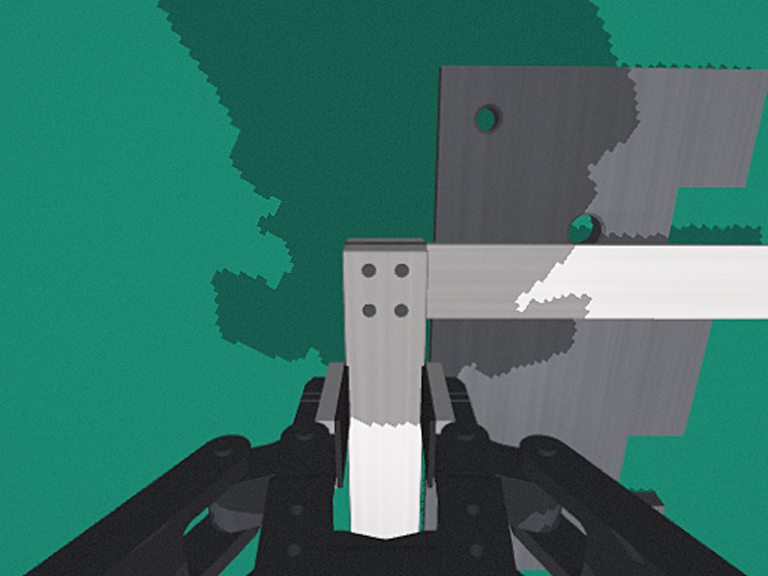

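The wrist view shows the stock just off the edge, the corner at (441,66), the 6 mm hole at (487,118), and the 10 mm hole near (585,229) partly under the blade's outer edge at v=245.

Run:
```python
from h import *
c=load("w6.png");m=lambda o:{k:((u+.5)/1.5-.5,(v+.5)/1.5-.5) for k,(u,v) in o.items()}
pl,r=fit([(c,m(dict(h10=(585,229),h6l=(487,118),c_l=(441,66),)))],PL,(594,-170));print("plate",pl,np.degrees(pl[2]),r.tolist())
R=lambda a:np.array([[np.cos(a),np.sin(a)],[-np.sin(a),np.cos(a)]])
f=lambda uv,z:R(pl[2])@(px2w(c,[(uv[0]+.5)/1.5-.5,(uv[1]+.5)/1.5-.5],z)[0][:2]-pl[:2])
for H in(4,6):print("blade outer in plate",f((450,245),10.7+H),f((700,245.5),10.7+H),"stock inner top",f((427.5,251),19+H))
t=observe();print("tcp in plate",R(pl[2])@(t["tcp_pos"][:2]-pl[:2]),np.degrees(t["ee_rot"][2]-np.pi-pl[2]), "dirs",R(pl[2]))
```

```text
plate [ 593.76147565 -169.67710671    5.24913559] 300.7533153759426 [[0.83, 1.05], [0.11, 0.11], [-0.92, -0.82]]
blade outer in plate [-46.90385698 -45.84958811] [-46.41913303  34.66219389] stock inner top [-47.04207872 -53.7150621 ]
blade outer in plate [-47.37281395 -46.13012357] [-46.8947919   33.26848543] stock inner top [-47.53755441 -53.89730471]
tcp in plate [  2.75789085 -68.54171087] -360.44803638547245 dirs [[ 0.51134281 -0.85937682]
 [ 0.85937682  0.51134281]]
```

{"name": "carry_out", "arguments": {"commands": [[-0.006, 0.011, 0, 0, 0, 0, 1], [-0.006, 0.011, -0.012, 0, 0, 0, 1], [-0.006, 0.011, -0.022, 0, 0, 0, 1], [-0.006, 0.011, -0.022, 0, 0, 0, 1], [-0.006, 0.011, -0.022, 0, 0, 0, 1], [-0.006, 0.011, -0.022, 0, 0, 0, 1]]}}

```text
clock: 8.15
tcp_pos: [535.1, -204.9, 85.8]
ee_rot: [-3.139, 0.004, 2.1]
force: [-0.2, 0.1, -4.9]
grip_width: 0.277
```

{"name": "carry_out", "arguments": {"commands": [[0, 0, -0.003, 0, 0, 0, 1], [0, 0, -0.006, 0, 0, 0, 1], [0, 0, -0.006, 0, 0, 0, 1], [0, 0, -0.006, 0, 0, 0, 1]]}}

```text
clock: 8.55
tcp_pos: [535.2, -205.0, 85.0]
ee_rot: [-3.139, 0.005, 2.1]
force: [-0.7, 1.2, 0.5]
grip_width: 0.278
```

Contact with the bench starts at TCP z = 85, where the measured force goes from -5 N to about 0. Now I slide toward the plate's edge.

{"name": "carry_out", "arguments": {"commands": [[0.005, 0.003, 0, 0, 0, 0, 1], [0.01, 0.006, 0, 0, 0, 0, 1], [0.014, 0.008, 0, 0, 0, 0, 1], [0.018, 0.0105, 0, 0, 0, 0, 1], [0.018, 0.0105, 0, 0, 0, 0, 1]]}}

```text
clock: 9.05
tcp_pos: [538.4, -203.2, 85.0]
ee_rot: [-3.138, 0.005, 2.099]
force: [-3.0, -2.7, 0.6]
grip_width: 0.282
```

{"name": "carry_out", "arguments": {"commands": [[0.004, 0.0025, 0, 0, 0, 0, 1], [0.008, 0.005, 0, 0, 0, 0, 1], [0.008, 0.005, 0, 0, 0, 0, 1]]}}

```text
clock: 9.35
tcp_pos: [538.7, -203.1, 85.0]
ee_rot: [-3.134, 0.006, 2.099]
force: [-7.0, -4.9, 2.9]
grip_width: 0.276
```

{"name": "carry_out", "arguments": {"commands": [[0.006, 0.0035, 0, 0, 0, 0, 1], [0.012, 0.007, 0, 0, 0, 0, 1], [0.018, 0.0105, 0, 0, 0, 0, 1], [0.018, 0.0105, 0, 0, 0, 0, 1]]}}

```text
clock: 9.75
tcp_pos: [540.2, -202.1, 85.0]
ee_rot: [-3.129, 0.006, 2.098]
force: [-10.7, -5.7, 6.0]
grip_width: 0.282
```

Run:
```python
from h import *
c=snap("wrist","w7.png",s=1.5);s=observe();print(s["clock"],s["tcp_pos"],s["ee_rot"],s["force"],s["moment"],s["grip_width"])
```

```text
9.8 [ 540.14581777 -202.10826602   84.9407398 ] [-3.12893292  0.00604752  2.09759025] [-10.86336074  -5.36863144   6.09870418] [-1.1802208   2.02331894 -0.03168261] 0.27701781450575447
```

View pics/w7.png

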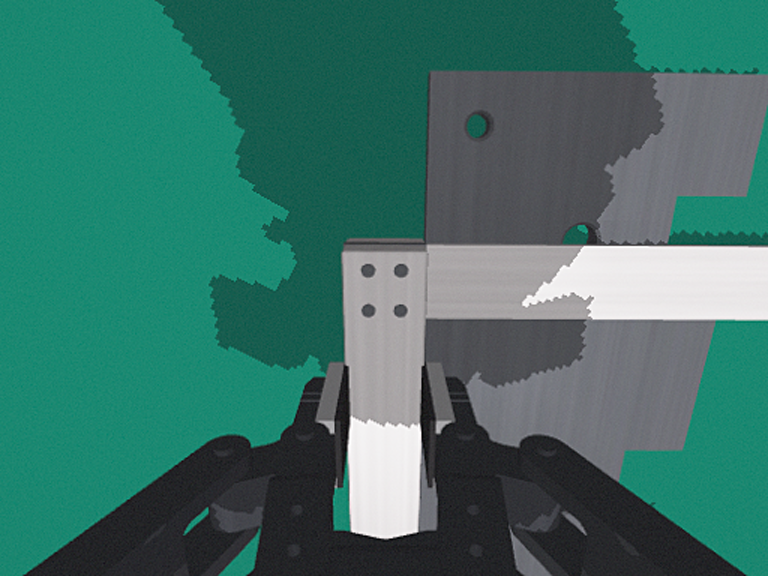

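The wrist view shows the stock's inner face at u≈427, in line with the plate edge, which runs up to (429,72). The hole's visible top is at v=221 and the blade's outer edge is at v=245, passing just below the hole's centre. I relax the push, then release.

{"name": "carry_out", "arguments": {"commands": [[0, 0, 0, 0, 0, 0, 1], [0, 0, 0, 0, 0, 0, 0.4], [0, 0, 0, 0, 0, 0, 0.3], [0, 0, 0, 0, 0, 0, 0.2], [0, 0, 0, 0, 0, 0, 0], [0, 0, 0, 0, 0, 0, -0.2], [0, 0, 0, 0, 0, 0, -0.2]]}}

```text
clock: 10.5
tcp_pos: [540.4, -202.0, 85.0]
ee_rot: [-3.129, 0.006, 2.098]
force: [-0.0, -1.5, 0.3]
grip_width: 0.597
```

{"name": "carry_out", "arguments": {"commands": [[0, 0, 0.05, 0, 0, 0, -0.2], [0, 0, 0.15, 0, 0, 0, -0.2], [0, 0, 0.3, 0, 0, 0, -0.2], [0, 0, 0.5, 0, 0, 0, -0.5], [0, 0, 0.7, 0, 0, 0, -1], [0, 0, 0.7, 0, 0, 0, -1]]}}

```text
clock: 11.1
tcp_pos: [543.6, -203.2, 232.0]
ee_rot: [-3.136, 0.014, 2.098]
force: [0.9, -1.1, 0.0]
grip_width: 1.001
```

Run:
```python
from h import *
c=snap("wrist","w8.png",s=1.5);s=observe();print(s["clock"],s["tcp_pos"],s["ee_rot"],s["force"],s["grip_width"])
```

```text
11.15 [ 542.43301206 -202.72802983  229.1407402 ] [-3.13390675  0.01163047  2.09779028] [-0.31428957 -0.62074568  0.20648844] 0.9993195778931244
```

View pics/w8.png

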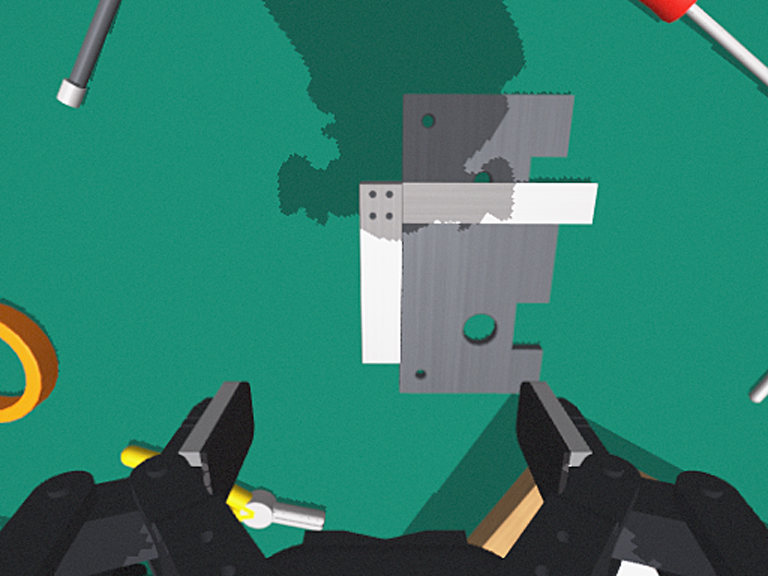

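Run:
```python
import cv2
f=cv2.imread("pics/raw_w8.png")[55:250,232:405];cv2.imwrite("pics/c8.png",cv2.resize(f,None,fx=3,fy=3,interpolation=cv2.INTER_CUBIC))
```

```text
(no output)
```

View pics/c8.png

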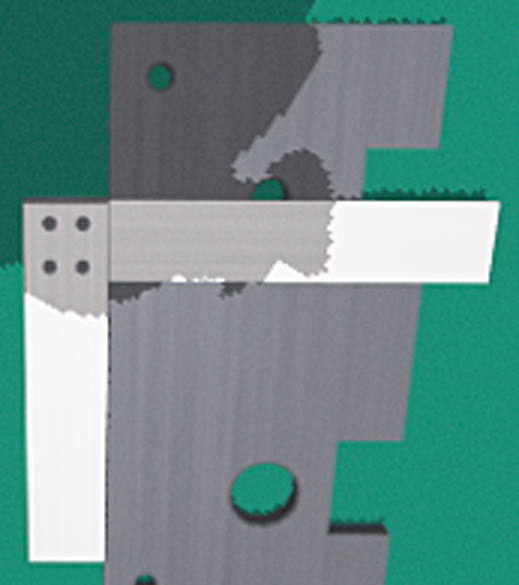

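The crop shows the stock bearing along the plate edge from (108,200) to (105,560) with no gap. The blade's outer edge is at v=201, cutting the hole (top about 176) below its centre. Last numeric check:

Run:
```python
from h import *
c=load("w8.png");m=lambda o:{k:((u+.5)/3-.5+232,(v+.5)/3-.5+55) for k,(u,v) in o.items()}
pl,r=fit([(c,m(dict(h22=(264,489),h6l=(160,77),c_l=(109,24),c_lt=(453,24))))],PL,(594,-170));print("plate",pl,r.tolist())
sq,r=fit([(c,m(dict(so_free=(29,561),so_bl=(23,203),tip_o=(500,201),tip_i=(491,282),si_free=(104,561))))],SQ,(545,-210));print("sq",sq,r.tolist())
R=lambda a:np.array([[np.cos(a),np.sin(a)],[-np.sin(a),np.cos(a)]])
print("ends in plate",[(R(pl[2])@(p[:2]-pl[:2])).round(2) for p in place(sq,[(13,55,4.5),(13,-55,4.5)])])
print("hole in sq",R(sq[2])@(place(pl,[(-50,0,8)])[0][:2]-sq[:2]))
u=np.array([[0,0]]);e=px2w(c,[(270+.5)/3-.5+232,(201+.5)/3-.5+55],10.7)[0];print("blade edge in plate",R(pl[2])@(e[:2]-pl[:2]))
```

```text
plate [ 594.67981249 -169.43547008   -1.04176025] [[0.21, 2.09], [-0.14, -0.03], [0.14, -0.56], [-0.17, -0.15]]
sq [ 5.45599323e+02 -2.09675128e+02  5.25440506e-01] [[-0.24, 0.37], [-0.06, -0.59], [0.49, -0.02], [-0.5, -0.07], [0.3, 0.49]]
ends in plate [array([-44.99, -49.48]), array([ 65.01, -49.88])]
hole in sq [62.46388014 60.19264294]
blade edge in plate [-49.27881486  -0.49188818]
```

The fit puts the blade edge 0.2 to 0.7 mm from the hole's centre. Its 22 mm hole residual is 2 px and the hole's visible rim suggests more, so I check the hole locally by rectifying to the plate's top plane.

Run:
```python
from h import *
for fn,pl in(("w8.png",(594.68,-169.44,-1.0418)),("w7.png",None)):
    c=load(fn);im=cv2.imread("pics/raw_"+fn).astype(np.float32)
    if pl is None: pl=(594.68,-169.44,-1.0418)
    def rect(x0,x1,y0,y1,st):
        xs=np.arange(x0,x1,st);ys=np.arange(y0,y1,st);X,Y=np.meshgrid(xs,ys,indexing="ij")
        p=w2px(c,place(pl,np.c_[X.ravel(),Y.ravel(),np.full(X.size,8.)])).astype(np.float32).reshape(*X.shape,2)
        I=cv2.remap(im,p[...,0].copy(),p[...,1].copy(),cv2.INTER_LINEAR);return xs,ys,I
    xs,ys,I=rect(-62,-42,-9,10,1.)
    print(fn,"rows plate x, cols y",ys.astype(int).tolist(),"G-R then G")
    for x,a in zip(xs,I):print(int(x),(a[:,1]-a[:,2]).astype(int).tolist(),a[::3,1].astype(int).tolist())
    if fn=="w8.png":
        xs,ys,I=rect(35,66,-12,22,.5);M=(I[...,1]-I[...,2])>30
        i,j=np.where(M);print("h22 green x",xs[i.min()],xs[i.max()],"y",ys[j.min()],ys[j.max()])
```

```text
w8.png rows plate x, cols y [-9, -8, -7, -6, -5, -4, -3, -2, -1, 0, 1, 2, 3, 4, 5, 6, 7, 8, 9] G-R then G
-62 [0, 2, 1, 3, 1, 1, 2, 2, 2, 1, 1, 0, 0, 2, 1, 0, -1, 1, 1] [134, 134, 134, 137, 94, 84, 84]
-61 [1, 0, 1, 2, 0, 1, 1, 1, 0, 0, 1, 0, 0, -1, 0, 2, 0, 1, 0] [144, 134, 139, 123, 86, 86, 85]
-60 [1, 0, 1, 3, 1, 1, 1, 2, 0, 0, 0, 0, 0, 0, 1, 1, 0, 1, 2] [140, 135, 140, 85, 82, 86, 86]
-59 [2, 1, 1, 2, 0, 0, 1, 1, 1, 0, -1, 0, 0, 0, 2, 2, 0, 1, 3] [141, 135, 139, 79, 82, 87, 86]
-58 [2, 1, 1, 0, 1, 1, 2, 1, 0, 0, 0, 0, 0, 0, 2, 1, 1, 1, 1] [140, 135, 139, 80, 81, 85, 85]
-57 [2, 2, 2, 0, 0, 1, 0, 0, -3, -2, -1, 0, 0, 1, 2, 0, 0, 2, 0] [144, 137, 143, 96, 85, 85, 83]
-56 [3, 0, 0, 1, 2, 0, -5, -6, -3, -2, -5, -3, -1, 0, 0, 0, 0, 0, 0] [147, 130, 119, 63, 76, 84, 85]
-55 [0, 0, 0, 1, -1, -2, 20, 52, 69, 81, 63, 21, -4, 2, 3, 3, 1, 1, 0] [118, 96, 77, 96, 57, 88, 80]
-54 [0, -2, 0, -2, 0, 27, 68, 76, 76, 82, 80, 65, 22, -1, 0, 0, 1, 2, 0] [82, 81, 88, 95, 65, 82, 82]
-53 [0, 2, 0, 0, 23, 64, 79, 75, 75, 75, 72, 76, 54, 12, -2, 0, 2, 2, 1] [87, 79, 96, 95, 85, 82, 83]
-52 [0, 1, 1, 5,
[... 2624 characters left out ...]
48 [-4, -4, -2, -2, -4, -5, -4, -4, -3, -4, -1, -1, -1, -2, -1, -2, -2, -1, -2] [167, 167, 166, 161, 242, 240, 239]
-47 [-1, -3, -4, -3, -4, -4, -4, -5, -4, -4, -2, -2, -1, -1, -2, -3, -2, -2, -2] [162, 163, 163, 167, 236, 234, 234]
-46 [-4, -5, -4, -6, -3, -3, -2, -1, -2, -2, -3, -2, -2, -2, -2, -2, -2, -2, -2] [165, 164, 165, 243, 237, 235, 235]
-45 [-7, -5, -4, -4, -5, -5, -3, -5, -3, -1, -1, -1, -1, -2, -2, -2, -2, -3, -2] [161, 160, 161, 240, 236, 235, 233]
-44 [-5, -3, -3, -2, -7, -2, -2, -1, -2, -2, -2, -1, -2, -2, -2, -3, -2, -3, -3] [159, 164, 161, 237, 236, 234, 234]
-43 [-2, -3, -4, -3, -5, -5, -2, -2, -1, -1, -1, -2, -1, -1, -1, -2, -2, -2, -2] [164, 164, 158, 238, 237, 236, 235]
```

The rectified picture puts the hole's centre at plate x ≈ -50.7 and the blade edge at about -49.4, an offset of about 1.3 mm, which is well within 5 mm. The gripper is clear, so I hand in.

Run:
```python
from rig import *
print(finish_job())
```

```text
the job is handed in; nothing more can be done
None
```

The steel square is set on the plate, released, and the job is handed in; no verdict was reported. I gripped the stock, carried it over high, lowered it beside the plate until it touched the bench, and pushed it gently (about 12 N) against the straight edge.

Final checks, from the wrist camera after release:
- **Stock:** its two ends measured at plate y = -49.5 and -49.9 mm, against the allowed -48 to -52 mm.
- **Plate:** it moved only about 1 to 2 mm.
- **Other things:** nothing else on the bench was touched, as far as the pictures show.
- **Robot:** it was clear of everything, with the fingers open and the arm about 145 mm above the release height. The clock read about 11 s of the 40 s.

**Disagreement on the hole:** the pose fit put the blade's outer edge 0.2 to 0.7 mm from the 10 mm hole's centre, but fitted the 22 mm hole 2 pixels off. My first rough reading of the hole's rim gave about 3 to 4 mm. A closer look, with the picture rectified to the plate's top face, gave about 1.3 mm. All of these are within the 5 mm limit.

**Not measured:** I did not check the square's tilt or height with a separate measurement. It was let go while resting on the bench.

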